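Stow the brush and spanner and hold the tray dial at its third click

TASK

Lay the brush and the spanner flat in their bays of the tool tray (brush in the long bay beside the dial, spanner in the other), bristles and open jaw towards the end with the yellow stripe. Then grip the black dial and turn it anticlockwise three clicks from home, to the red dot, so that its yellow arm lies across both tools; do not turn it on to the fourth. The dial is sprung: finish while still gripping it there, and leave the other things on the table alone.

Things in the scene. Friction and masses are not known exactly. Their poses are not given: they have to be found in the camera images.
- tray: fixed tool tray: aluminium base plate 222 x 206 x 6 mm, origin at its middle on the table, x along the two bays (roughly away from the robot), y to the left, z up. Both bays run along x; blue walls 24 mm high above the table stand only beyond 35 mm either side of the middle (|x| > 35), so |x| < 35 is an open finger notch down to the base plate (6 mm above the table) across both bays. A yellow stripe marks the far (+x) end.
- bay_brush (a point): middle of the brush bay's floor (black, 12 mm above the table), axes as the tray's. Bay 208 x 38 mm inside, walls 12 mm above its floor. It is the bay beside the dial. Land to the other bay: 20 mm
- bay_spanner (a point): middle of the spanner bay's floor (12 mm above the table), axes as the tray's; 58 mm to the tray's +y side of bay_brush. Bay 172 x 38 mm inside, walls 12 mm above its floor
- brush_mid (a point): centre of the flat paint brush with blue handle, 28 x 194 x 11 mm, lying flat on the table; its own y is its length, -y towards the bristles, z up. It can be gripped by its sides, 26 mm apart all along (solid 11 mm high); balances within 6 mm of here. 55 g
- bristle_end (a point): point on the brush 90 mm from brush_mid towards the bristles
- spanner_mid (a point): centre of the 13 mm combination spanner, 29 x 154 x 7 mm, lying flat; its own y is its length, +y towards the open jaw, z up. The shank is 10 mm wide, from 1 to 6 mm above its underside. 78 g
- jaw_end (a point): point on the spanner 65 mm from spanner_mid towards the open jaw
- dial (a joint): angle of the sprung click dial on the tray, rad: 0 at home (end stop), growing anticlockwise seen from above, to 2.15. A click every 0.419 rad (24 degrees); first 0.419, second 0.838, third 1.257 (arm over the red dot, square across the bays), fourth 1.676. A spring of 0.045 N m at home to 0.083 N m at the third click, with a click ripple of 0.035 N m, turns it back home when let go
- dial_grip (a point): on the dial's upright axis, 61 mm above the table, at the middle of its black grip bar: 48 long x 14 thick, from 38 to 73 mm above the table. x points along the bar and the yellow retaining arm, which turns with it. At home the arm is 18 degrees anticlockwise from the tray's x. The axis is at tray x -45, y -70 mm
- retainer_end (a point): near the end of the yellow retaining arm, 160 mm from the dial's axis; the arm is 12 wide, from 30 to 35 mm above the table, and sweeps above the bays
- indicator: fixed weighing cabinet at the right, keep clear of it: 301 deep (x) x 357 wide (y) x 318 mm high with a tall lamp on top; origin under its middle
- monitor: fixed computer monitor at the back, keep clear of it: panel 562 wide, 90 to 440 mm above the table; origin under its foot
- white_tin: bystander, to be left alone: white sample tin, 68 dia x 72 high mm, loose; origin under its middle
- blue_tin: bystander, to be left alone: blue sample tin, 59 dia x 56 high mm, loose; origin under its middle
- check_weight: bystander, to be left alone: grey metal knobbed weight, 42 dia x 66 high mm, loose; origin under its middle
- calc: bystander, to be left alone: desk calculator, 122 x 68 x 13 mm, loose; origin under its middle
- mouse: bystander, to be left alone: white computer mouse, 110 x 62 x 45 mm, loose; origin under its middle
- tape: bystander, to be left alone: roll of black tape, 59 dia x 19 high mm, loose; origin under its middle
- cup: bystander, to be left alone: steel pouring cup with a wire handle, 65 x 94 x 62 mm, loose; origin under its middle
- stamp: bystander, to be left alone: hand stamp with black handle, 26 x 48 x 68 mm, loose; origin under its middle

How it is judged:
By the outcome, as a careful person would: the job done as asked, in the order asked, and still so for the second after the job is handed in, while the arm keeps its last pose, push and grip.
It also fails if it takes over 72 s, if anything falls off the work surface, if the arm or the gripper's body presses on something with over 40 N, if the wrist force passes 120 N, or if a joint passes its speed limit or range.

ROBOT

A 6-joint arm with a two-finger parallel gripper is mounted at the origin on a cart in front of the work surface, level with it; the furniture and walls round the work are solid. World frame = base frame: x ahead of the robot, y to its left, z up, the work surface at z = 0. Lengths are in mm, angles in rad, forces in N, time in s.
With the tool pointing down it reaches from about 350 to 875 mm from the base axis. Payload 4.2 kg.
Tool frame: the origin (TCP) lies midway between the tips of the shut fingers; the grasp point (between the pads) lies 19 mm behind it (tcp_to_grasp is the distance from the TCP to the grasp point, in mm); z points along the fingers, y is the line along which they close (so a half turn about z gives the same grasp; the last joint's range is limited). The gripper opens to 85 mm and grips with 20 to 120 N. Pads are 22 mm wide; open, the fingers measure 114 mm over their backs; the gripper's body (76 mm by 85 mm) begins 54 mm behind the grasp point. The pads swing forward as they close: fully open they stand 13 mm farther back than shut.
Start: joints at [1.498, 0.385, 0.008, 0, -1.194, -0.259], TCP at [203.558, 590.9, 231.312] pointing down, gripper open.
Joint ranges: [-3.14, 3.14], [-1.21, 2.06], [-1.07, 1.41], [-3.16, 2.05], [-2.99, -0.16], [-3.1, 3.1]. Speed limits (rad/s): [2.79, 2.79, 3.14, 3.14, 3.14, 3.14].

INTERFACE

Orientations are given as a unit quaternion [x, y, z, w].
In Python, from bench import read_state, get_image, job_done, tcp_to_grasp gives the robot as it stands.
- The arm moves only by the tool jog_arm, never from a script. Its argument "plan" is a list of rows, each a list of 3 entries, a list of its own where there are three numbers: the finger opening in mm, from 0 to 85.4, then the shift along the tool's x, y, z as a fraction of full scale, then the turn, a rotation vector about the tool's x, y, z as a fraction of full scale. A call has 1 to 10 rows; each row is the pose to reach, as a shift and turn from the pose commanded when the call began, along the tool's axes at that moment; what a row does not reach only later rows make up. Full scale, the value 1, is 0.1 m for a shift and 60 degrees for a turn. A row lasts 1/8 s, in which the tool goes at most 62.5 mm and 10.7 degrees, less where a joint would pass 70% of its speed; a pose out of reach is approached as far as the arm can. A call with a number of a shift or a turn outside -1 to 1 is refused whole. A call with a gripper value outside its range is refused whole. The fingers move at their own pace and stop on an object; the grip force is fixed at half the most. Time passes only in rows, so rows that repeat a pose let the fingers close. It gives the time, the measured TCP pose, the force, the opening and the grip force at its end, in the units of the state.
- read_state(): the state, without advancing time (a new reading comes with each control period).
- get_image(name): name is "scene" or "top" or "wrist"; returns a dict with "img" (384x512x3 uint8, red, green, blue), "range_z" (384x512 float32, mm along the optical axis (not along the pixel's ray), 0 where there is no reading), "intrinsics" (3x3 intrinsics, pixels), "extrinsics" (4x4, takes a point from camera to world coordinates); the wrist camera has in their place "tool_from_camera" (4x4, takes a point from camera to tool coordinates, whose origin is the TCP and whose axes are the flange's). Camera axes: x right, y down, z forward; pixel columns grow to the right and rows downward; lengths in mm; the calibration is good to about 2 mm. A picture is of the moment at which its call begins: read the wrist's pose just before it.
- job_done(): hands the job in; it is judged then, once.
The state is a dict: "clock": time; "joints": joint angles; "joint_vel": joint speeds; "joint_efforts": joint torques, N m; "position": TCP position; "ee_rot": TCP orientation; "contact_force": force on the tool from outside, world axes, zero at the start; "wrist_torque": the same for the moment, N m; "gripper_width": finger opening in mm; "grasp_force": force on a finger pad.
Only numpy, scipy, OpenCV 4.12 (cv2) and the standard library are available. Lean on these libraries where they do the work, as an engineer would, in place of code of your own. Each camera call takes 0.05 s, during which the arm holds its last target. There are 200 camera calls.

## Working session

There is one attempt and no reset: what is moved stays moved. The work goes in short steps, Python scripts to look and compute and a tool call to move; the robot and the scene stay as the last step left them, time stands still between calls to the robot, and variables do not carry over. Pictures are saved under pics/ and viewed, at most 10 in all, crops included, and the job is handed in when it is done.

Besides the shell and the picture viewer there is one more tool, called after "Emit:" in YAML: its name, and indented under it one key for each argument. jog_arm: Moves the arm, as the interface text tells. Its arguments: {"type":"object","properties":{"plan":{"type":"array"}},"required":["plan"]}

```bash
mkdir -p pics; python3 - <<'E'
from bench import *
import cv2,numpy as np
s=read_state();print({k:np.round(v,3).tolist() for k,v in s.items()},tcp_to_grasp)
for n in("top","scene"):
    d=get_image(n);cv2.imwrite(f"pics/{n}0.png",d["img"][:,:,::-1]);np.savez(f"{n}0.npz",**d);print(n,np.round(d["intrinsics"],1).tolist(),np.round(d["extrinsics"],3).tolist())
E
```

```text
{'clock': 0.0, 'joints': [1.498, 0.386, 0.007, -0.0, -1.194, -0.259], 'joint_vel': [-0.0, 0.001, -0.0, -0.0, 0.0, -0.001], 'joint_efforts': [0.001, -39.229, 18.84, 4.186, -0.005, 0.0], 'position': [203.384, 590.357, 230.212], 'ee_rot': [0.986, -0.165, -0.0, 0.001], 'contact_force': [0.42, -0.308, 1.028], 'wrist_torque': [-0.041, 0.009, -0.03], 'grasp_force': 0.0, 'gripper_width': 85.423} 18.700000000000003
top [[351.9, 0.0, 252.0], [0.0, 351.9, 189.8], [0.0, 0.0, 1.0]] [[-0.019, -0.99, 0.14, 428.944], [-1.0, 0.018, -0.01, -5.233], [0.007, -0.14, -0.99, 1111.398], [0.0, 0.0, 0.0, 1.0]]
scene [[422.5, 0.0, 257.8], [0.0, 422.5, 196.0], [0.0, 0.0, 1.0]] [[0.699, -0.464, 0.544, -167.54], [-0.715, -0.439, 0.545, -742.369], [-0.014, -0.769, -0.639, 937.259], [0.0, 0.0, 0.0, 1.0]]
```

View pics/top0.png

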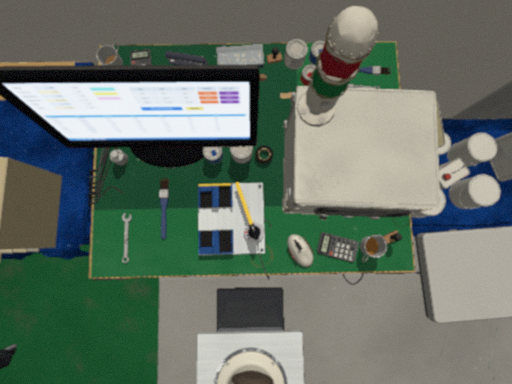

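View pics/scene0.png

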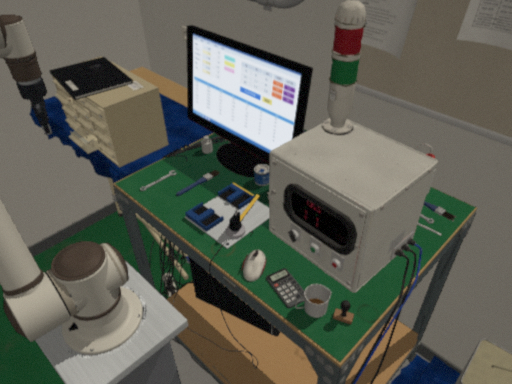

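Top view: brush at about (164,208), bristles up the picture (+x). Spanner at (126,238), tray at (231,218) with the dial at (253,232), and the arm of the dial pointing up-left. Measuring coarsely first.

```bash
cat >h.py <<'E'
import numpy as np,cv2
from bench import *
from scipy.spatial.transform import Rotation as R
def Tool():
    s=read_state();T=np.eye(4);T[:3,:3]=R.from_quat(s["ee_rot"]).as_matrix();T[:3,3]=s["position"];return T
def cast(uv,K,T,z):
    uv=np.atleast_2d(np.asarray(uv,float));d=np.c_[uv,np.ones(len(uv))]@np.linalg.inv(K).T@T[:3,:3].T
    o=T[:3,3];return o+d*((z-o[2])/d[:,2])[:,None]
def proj(p,K,T):
    q=(np.atleast_2d(p)-T[:3,3])@T[:3,:3]@K.T;return q[:,:2]/q[:,2:]
def wrist(name):
    T=Tool();d=get_image("wrist");d["extrinsics"]=T@d["tool_from_camera"]
    cv2.imwrite(f"pics/{name}.png",d["img"][:,:,::-1]);np.savez(f"{name}.npz",**d);return d
def delta(p,yaw):
    """shift (fractions) in tool frame to bring TCP to p; turn about tool z so that tool y lies at world angle yaw (mod pi)"""
    T=Tool();sh=T[:3,:3].T@(np.asarray(p)-T[:3,3])/100
    cur=np.arctan2(T[1,1],T[0,1]);dy=(yaw-cur+np.pi/2)%np.pi-np.pi/2
    return sh.round(3),round(-dy/np.radians(60),3)
E
python3 - <<'E'
from h import *
d=np.load("top0.npz");K,T=d["intrinsics"],d["extrinsics"];img=d["img"]
c=img[140:280,80:290];cv2.imwrite("pics/c0.png",cv2.resize(c,None,fx=3.8,fy=3.8,interpolation=cv2.INTER_CUBIC)[:,:,::-1])
for n,uv,z in[("brush",[(164,180),(163,238)],6),("spanner",[(127,213),(125,262)],4),("tray",[(199,185),(264,183),(199,255),(265,252)],6),("dial",[(253,232)],70)]:
    print(n,cast(uv,K,T,z).round(0).tolist())
E
python3 -c "
from bench import *;import numpy as np
d=get_image('wrist');print(np.round(d['tool_from_camera'],3).tolist(),np.round(d['intrinsics'],1).tolist())"
```

```text
brush [[622.0, 263.0, 6.0], [439.0, 263.0, 6.0]]
spanner [[519.0, 378.0, 4.0], [368.0, 379.0, 4.0]]
tray [[604.0, 152.0, 6.0], [606.0, -55.0, 6.0], [385.0, 151.0, 6.0], [390.0, -53.0, 6.0]]
dial [[451.0, -16.0, 70.0]]
[[-0.0, -0.957, -0.291, 74.171], [1.0, -0.0, -0.0, -0.37], [-0.0, -0.291, 0.957, -141.828], [0.0, 0.0, 0.0, 1.0]] [[280.0, 0.0, 252.4], [0.0, 280.0, 187.5], [0.0, 0.0, 1.0]]
```

View pics/c0.png

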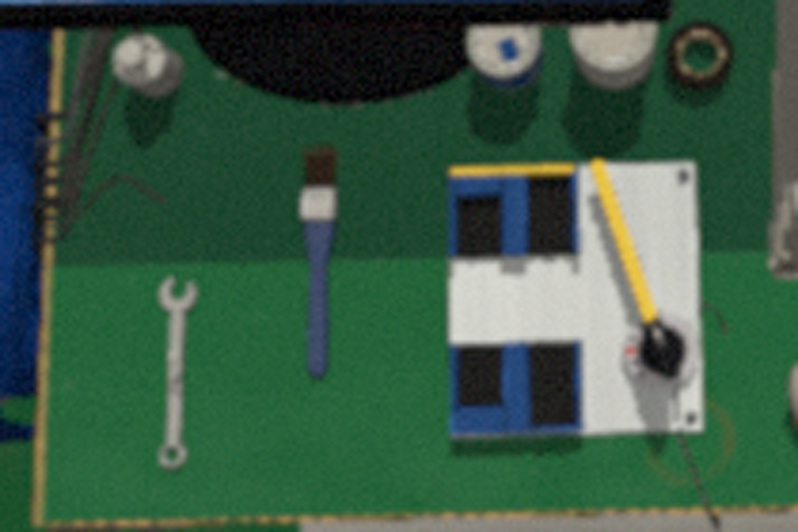

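The crop shows the bristles and the open jaw both already towards +x, and the tray nearly square to the world with its yellow stripe at the far end. All four measured spans match the sizes given. Next I move to a close view of the tools.

Emit:
jog_arm:
  plan:
    - [85,[0.5,0.25,0.1],[0,0,0]]
    - [85,[0.85,0.42,0.22],[0,0,0]]
    - [85,[0.85,0.42,0.22],[0,0,0]]

```text
clock: 0.52
position: [271.4, 521.0, 208.1]
ee_rot: [0.986, -0.167, -0.0, 0.002]
contact_force: [-0.9, 0.7, -0.1]
gripper_width: 84.9
grasp_force: 0.0
```

Emit:
jog_arm:
  plan:
    - [85,[0.5,0.25,0.1],[0,0,0]]
    - [85,[0.85,0.42,0.22],[0,0,0]]
    - [85,[0.85,0.42,0.22],[0,0,0]]

```text
clock: 0.9
position: [337.7, 454.6, 186.5]
ee_rot: [0.986, -0.167, -0.0, 0.001]
contact_force: [-0.1, -0.5, -0.6]
gripper_width: 84.7
grasp_force: 0.0
```

Emit:
jog_arm:
  plan:
    - [85,[0.5,0.25,0.1],[0,0,0]]
    - [85,[0.85,0.42,0.22],[0,0,0]]
    - [85,[0.85,0.42,0.22],[0,0,0]]

```text
clock: 1.27
position: [404.2, 388.0, 164.6]
ee_rot: [0.986, -0.166, -0.0, 0.001]
contact_force: [-0.5, 0.0, 0.3]
gripper_width: 84.9
grasp_force: 0.0
```

Emit:
jog_arm:
  plan:
    - [85,[0.5,0.25,0.1],[0,0,-0.15]]
    - [85,[0.85,0.42,0.22],[0,0,-0.32]]
    - [85,[0.85,0.42,0.22],[0,0,-0.32]]
    - [85,[0.85,0.42,0.22],[0,0,-0.32]]

```text
clock: 1.78
position: [470.1, 322.9, 143.9]
ee_rot: [1.0, 0.002, 0.0, -0.0]
contact_force: [-1.1, -0.5, 0.6]
gripper_width: 85.2
grasp_force: 0.0
```

```bash
python3 - <<'E'
from h import *
print(Tool().round(3)); wrist("w1"); print(read_state()["joints"])
E
```

```text
[[ 1.00000e+00  4.00000e-03  1.00000e-03  4.70122e+02]
 [ 4.00000e-03 -1.00000e+00  1.00000e-03  3.22919e+02]
 [ 1.00000e-03 -1.00000e-03 -1.00000e+00  1.43850e+02]
 [ 0.00000e+00  0.00000e+00  0.00000e+00  1.00000e+00]]
[ 8.86288224e-01  3.69604840e-01 -2.52166589e-01  1.08900913e-04
 -9.47479729e-01  6.88682909e-01]
```

View pics/w1.png

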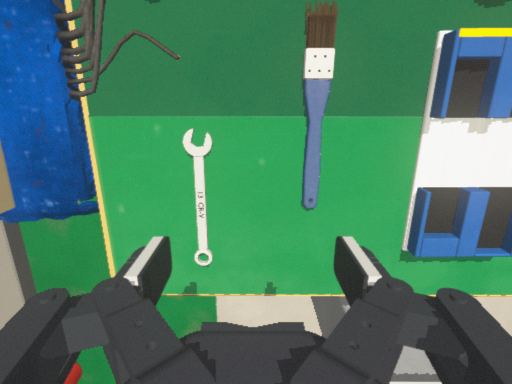

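The close view shows the spanner from (197,130) at the jaw to (203,262) at the ring, and the brush from (322,5) at the bristles to (309,206).

```bash
cat >>h.py <<'E'
def axis(d,roi,mask,z,zo=None):
    """long axis of the masked thing in roi (x0,y0,x1,y1): min-area rectangle of its points on plane z"""
    x0,y0,x1,y1=roi;m=np.zeros(mask.shape,np.uint8);m[y0:y1,x0:x1]=mask[y0:y1,x0:x1]
    n,l,st,_=cv2.connectedComponentsWithStats(m);k=1+st[1:,4].argmax();v,u=np.nonzero(l==k)
    p=cast(np.c_[u,v],d["intrinsics"],d["extrinsics"],z)[:,:2]
    c,(w,h),a=cv2.minAreaRect(p.astype(np.float32));a=np.radians(a if w>h else a+90)
    a=(a+np.pi/2)%np.pi-np.pi/2;return np.round(c,1),np.round(sorted((w,h)),1),round(np.degrees(a),2),p
E
python3 - <<'E'
from h import *
d=np.load("w1.npz");i=d["img"].astype(int);r,g,b=i[...,0],i[...,1],i[...,2]
ng=~((g>r+25)&(g>b+15))
for n,roi,z in(("spanner",(175,120,225,275),5),("brush",(295,0,345,215),8)):
    c,s,a,p=axis(d,roi,ng.astype(np.uint8),z);print(n,c,s,a)
    for x in np.linspace(p[:,0].min(),p[:,0].max(),9): q=p[abs(p[:,0]-x)<3];print(x.round(0),q[:,1].min().round(1),q[:,1].max().round(1),end=" | ")
    print()
    u,v=proj([c[0],c[1],z],d["intrinsics"],d["extrinsics"])[0].astype(int);rz=d["range_z"][v-1:v+2,u-1:u+2]
    K=d["intrinsics"];q=np.array([(u-K[0,2])/K[0,0],(v-K[1,2])/K[1,1],1])*np.median(rz);print("depth pt",(d["extrinsics"][:3,:3]@q+d["extrinsics"][:3,3]).round(1))
E
```

```text
spanner [443.1 380.8] [ 28.  153.8] -1.77
366.0 372.6 386.3 | 385.0 369.7 386.6 | 405.0 374.3 383.3 | 424.0 373.4 383.4 | 443.0 373.7 383.5 | 462.0 373.8 383.5 | 482.0 373.9 383.4 | 501.0 365.0 392.2 | 520.0 382.0 387.1 | 
depth pt [443.9 381.2   5. ]
brush [533.2 263.6] [ 28.5 191.5] 0.24
437.0 258.1 268.7 | 461.0 255.3 271.1 | 485.0 255.3 272.2 | 509.0 256.8 270.9 | 533.0 255.8 272.3 | 557.0 251.3 276.5 | 581.0 249.6 277.8 | 605.0 250.6 276.5 | 629.0 251.7 275.1 | 
depth pt [534.  264.7   9. ]
```

Emit:
jog_arm:
  plan:
    - [85,[0,0.6,-0.1],[0,0,0]]
    - [85,[0,1,-0.2],[0,0,0]]
    - [85,[0,1,-0.2],[0,0,0]]

```text
clock: 2.2
position: [470.4, 220.9, 165.0]
ee_rot: [1.0, 0.001, 0.001, -0.001]
contact_force: [1.2, 1.0, -0.6]
gripper_width: 84.9
grasp_force: 0.0
```

Emit:
jog_arm:
  plan:
    - [85,[0,0.6,-0.2],[0,0,0]]
    - [85,[-0.1,1,-0.2],[0,0,0]]
    - [85,[-0.1,1,-0.2],[0,0,0]]
    - [85,[-0.1,1,-0.2],[0,0,0]]

```text
clock: 2.7
position: [461.4, 122.7, 183.8]
ee_rot: [1.0, 0.002, 0.001, -0.0]
contact_force: [-0.0, -0.5, 0.6]
gripper_width: 84.9
grasp_force: 0.0
```

```bash
python3 - <<'E'
from h import *
print(Tool().round(3)); wrist("w2")
E
```

```text
[[ 1.00000e+00  5.00000e-03  1.00000e-03  4.61434e+02]
 [ 5.00000e-03 -1.00000e+00  1.00000e-03  1.22702e+02]
 [ 1.00000e-03 -1.00000e-03 -1.00000e+00  1.83755e+02]
 [ 0.00000e+00  0.00000e+00  0.00000e+00  1.00000e+00]]
```

View pics/w2.png

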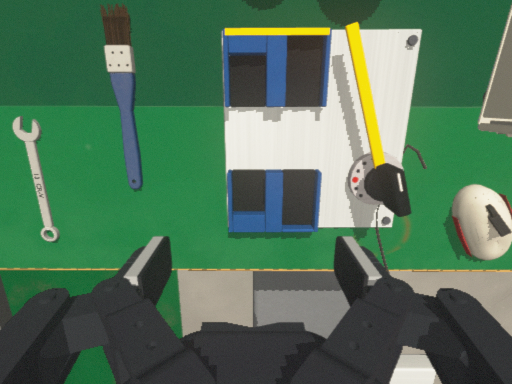

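The tray fills (222-420, 28-232) in this view. The dial axis is at about (385,183) with the yellow arm running up to (353,25), and the red dot is at (355,180).

```bash
python3 - <<'E'
from h import *
d=np.load("w2.npz");K,T=d["intrinsics"],d["extrinsics"]
def warp(z,x0,x1,y0,y1,s=2):   # orthographic resample of plane z, s px/mm: row=x down from x1, col = y down from y1
    X,Y=np.meshgrid(np.arange(x1,x0,-1/s),np.arange(y1,y0,-1/s),indexing="ij")
    uv=proj(np.c_[X.ravel(),Y.ravel(),np.full(X.size,z)],K,T).astype(np.float32).reshape(*X.shape,2)
    return cv2.remap(d["img"],uv[...,0],uv[...,1],cv2.INTER_LINEAR).astype(int)
def runs(m,a0,s=2):
    e=np.flatnonzero(np.diff(np.r_[0,m.astype(int),0]));return [(a0-p/s,a0-q/s) for p,q in zip(e[::2],e[1::2]) if q-p>4]
w=warp(24,370,630,-80,180);r,g,b=w[...,0],w[...,1],w[...,2];blue=(b>r+35)&(b>g+20)
for x in(590,570,550,440,420,400,390): print("x",x,runs(blue[int((630-x)*2)],180))
for y in(146,138,120,110,100,92,85,65,50,42): print("y",y,runs(blue[:,int((180-y)*2)],630))
w=warp(6,370,630,-80,180);wh=w.min(2)>130
for x in(600,560,520,480,440,400): print("white x",x,runs(wh[int((630-x)*2)],180))
for y in(120,90,0,-20,-40): print("white y",y,runs(wh[:,int((180-y)*2)],630))
w=warp(35,370,660,-80,180);ye=(w[...,0]>150)&(w[...,1]>120)&(w[...,2]<90)
for x in(600,580,560,540,520,500): print("yel x",x,runs(ye[int((660-x)*2)],180))
w=warp(24,370,660,-80,180);ye=(w[...,0]>150)&(w[...,1]>120)&(w[...,2]<90);print("stripe", [runs(ye[:,int((180-y)*2)],660) for y in(130,90,60)])
E
```

```text
x 590 [(np.float64(152.5), np.float64(90.0)), (np.float64(52.5), np.float64(48.0))]
x 570 [(np.float64(152.5), np.float64(147.0)), (np.float64(110.0), np.float64(90.0)), (np.float64(52.0), np.float64(47.5))]
x 550 [(np.float64(152.0), np.float64(147.0)), (np.float64(110.0), np.float64(89.5)), (np.float64(52.5), np.float64(47.5))]
x 440 [(np.float64(151.0), np.float64(146.0)), (np.float64(109.0), np.float64(88.5)), (np.float64(51.5), np.float64(46.5))]
x 420 [(np.float64(151.0), np.float64(146.0)), (np.float64(109.0), np.float64(88.5)), (np.float64(51.5), np.float64(46.5))]
x 400 [(np.float64(150.5), np.float64(88.0)), (np.float64(51.5), np.float64(46.0))]
x 390 [(np.float64(150.5), np.float64(146.5)), (np.float64(145.0), np.float64(110.0)), (np.float64(107.0), np.float64(90.0)), (np.float64(86.5), np.float64(78.0))]
y 146 [(np.float64(597.0), np.float64(581.5)), (np.float64(416.5), np.float64(390.0))]
y 138 [(np.float64(597.5), np.float64(581.5)), (np.float64(416.0), np.float64(389.5))]
y 120 [(np.float64(597.5), np.float64(582.0)), (np.float64(416.0), np.float64(389.5))]
y 110 [(np.
[... 1641 characters left out ...]
), np.float64(420.5)), (np.float64(419.0), np.float64(388.5))]
white y -40 [(np.float64(608.5), np.float64(602.5)), (np.float64(592.0), np.float64(467.0)), (np.float64(414.5), np.float64(402.0)), (np.float64(392.0), np.float64(388.0))]
yel x 600 [(np.float64(149.5), np.float64(52.5)), (np.float64(37.0), np.float64(25.0))]
yel x 580 [(np.float64(30.5), np.float64(18.5))]
yel x 560 [(np.float64(24.0), np.float64(12.0))]
yel x 540 [(np.float64(17.0), np.float64(5.0))]
yel x 520 [(np.float64(10.5), np.float64(-1.5))]
yel x 500 [(np.float64(3.5), np.float64(-8.0))]
stripe [[(np.float64(604.5), np.float64(598.0))], [(np.float64(604.5), np.float64(598.0))], [(np.float64(605.0), np.float64(598.5))]]
```

Tray centre is about (498, 52) with a yaw of 0.5°. Brush bay is at y 70.5 and spanner bay at y 128.3, 58 mm apart as given. Brush is at (533.2, 263.8) and spanner at (443, 378.6), both at about 0° yaw. Brush first.

Emit:
jog_arm:
  plan:
    - [85,[0.2,-0.4,0.3],[0,0,0]]
    - [85,[0.36,-0.7,0.6],[0,0,0]]
    - [85,[0.36,-0.7,0.6],[0,0,0]]

```text
clock: 3.12
position: [496.4, 193.7, 120.2]
ee_rot: [1.0, 0.003, -0.002, 0.002]
contact_force: [0.6, -0.5, -0.3]
gripper_width: 85.1
grasp_force: 0.0
```

Emit:
jog_arm:
  plan:
    - [85,[0.2,-0.4,0.3],[0,0,0]]
    - [85,[0.36,-0.71,0.6],[0,0,0]]
    - [85,[0.36,-0.71,0.6],[0,0,0]]
    - [85,[0.36,-0.71,0.6],[0,0,0]]

```text
clock: 3.62
position: [532.3, 262.7, 63.8]
ee_rot: [1.0, 0.002, 0.0, 0.0]
contact_force: [0.2, -1.6, 0.5]
gripper_width: 84.8
grasp_force: 0.0
```

```bash
python3 - <<'E'
from h import *
print(Tool().round(3)[:3,3],delta([533.2,263.8,2.5],np.pi/2))
E
```

```text
[532.332 262.695  63.841] (array([ 0.009, -0.011,  0.613]), np.float64(0.004))
```

Emit:
jog_arm:
  plan:
    - [60,[0.01,-0.01,0.3],[0,0,0]]
    - [60,[0.01,-0.01,0.55],[0,0,0]]
    - [50,[0.01,-0.01,0.6],[0,0,0]]
    - [40,[0.01,-0.01,0.6],[0,0,0]]
    - [10,[0.01,-0.01,0.6],[0,0,0]]
    - [10,[0.01,-0.01,0.6],[0,0,0]]
    - [10,[0.01,-0.01,0.6],[0,0,0]]
    - [10,[0.01,-0.01,0.6],[0,0,0]]
    - [10,[0.01,-0.01,0.6],[0,0,0]]

```text
clock: 4.75
position: [534.4, 264.0, 5.3]
ee_rot: [1.0, 0.002, 0.001, -0.001]
contact_force: [-1.3, -1.3, 6.5]
gripper_width: 24.3
grasp_force: 59.5
```

Gripped at 24 mm with 60 N. Lift and carry.

Emit:
jog_arm:
  plan:
    - [10,[0,0,-0.3],[0,0,0]]
    - [10,[0,0,-0.6],[0,0,0]]
    - [10,[-0.15,0.4,-0.6],[0,0,0]]
    - [10,[-0.2,0.8,-0.6],[0,0,0]]
    - [10,[-0.2,1,-0.6],[0,0,0]]
    - [10,[-0.2,1,-0.6],[0,0,0]]

```text
clock: 5.5
position: [514.2, 162.6, 63.7]
ee_rot: [1.0, 0.001, 0.0, -0.0]
contact_force: [0.7, 0.1, 0.4]
gripper_width: 24.4
grasp_force: 59.1
```

Emit:
jog_arm:
  plan:
    - [10,[-0.1,0.4,0],[0,0,0]]
    - [10,[-0.16,0.8,0],[0,0,0]]
    - [10,[-0.16,0.94,0],[0,0,-0.005]]
    - [10,[-0.16,0.94,0],[0,0,-0.005]]
    - [10,[-0.16,0.94,0],[0,0,-0.005]]

```text
clock: 6.12
position: [499.1, 70.6, 63.4]
ee_rot: [1.0, 0.005, 0.001, -0.0]
contact_force: [-0.3, -0.1, -0.9]
gripper_width: 24.3
grasp_force: 59.2
```

```bash
python3 - <<'E'
from h import *
T=Tool();print(T.round(3)[:3],read_state()["gripper_width"]);d=wrist("w3")
K,X=d["intrinsics"],d["extrinsics"]
i=d["img"].astype(int)
print(proj([[498,70.5,14],[600,71,60],[400,70,60]],K,X).round(0))
E
```

```text
[[ 1.0000e+00  1.0000e-02  1.0000e-03  4.9906e+02]
 [ 1.0000e-02 -1.0000e+00  0.0000e+00  7.0623e+01]
 [ 1.0000e-03 -0.0000e+00 -1.0000e+00  6.3447e+01]] 24.25874096729836
[[253. 210.]
 [254.  43.]
 [252. 370.]]
```

View pics/w3.png

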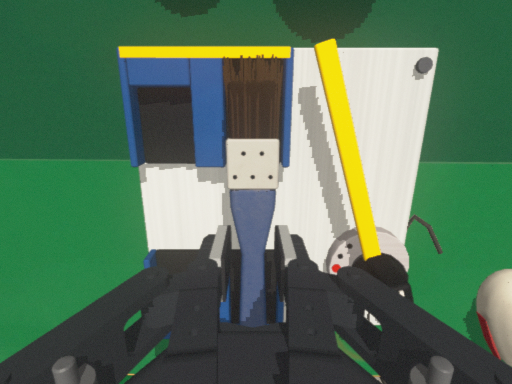

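The held brush is centred over its bay, with the bristles at columns 223-283 and their tip at row 57. Checking its length position.

```bash
python3 - <<'E'
from h import *
d=np.load("w3.npz");K,X=d["intrinsics"],d["extrinsics"]
print(cast([(253,57),(223,90),(281,90),(228,188),(278,188)],K,X,66).round(1))
for v in(60,100,150,180,200): 
    r=d["range_z"][v,254];q=X[:3,:3]@(np.array([(254-K[0,2])/280,(v-K[1,2])/280,1])*r)+X[:3,3];print(v,q.round(1))
E
```

```text
[[593.1  71.6  66. ]
 [578.7  85.6  66. ]
 [579.   58.3  66. ]
 [530.5  84.   66. ]
 [530.8  58.   66. ]]
60 [592.6  71.1  60.4]
100 [574.4  70.9  65. ]
150 [550.8  70.7  68. ]
180 [535.7  70.5  68.6]
200 [524.4  70.4  67. ]
```

Emit:
jog_arm:
  plan:
    - [10,[0.01,0,0.2],[0,0,0]]
    - [10,[0.01,0,0.4],[0,0,0]]
    - [10,[0.01,0,0.45],[0,0,0]]
    - [10,[0.01,0,0.46],[0,0,0]]
    - [10,[0.01,0,0.46],[0,0,0]]

```text
clock: 6.8
position: [499.6, 69.9, 17.7]
ee_rot: [1.0, 0.005, 0.001, -0.0]
contact_force: [-0.1, -0.6, -0.9]
gripper_width: 24.4
grasp_force: 59.2
```

Emit:
jog_arm:
  plan:
    - [10,[0,0,0.02],[0,0,0]]
    - [25,[0,0,0.02],[0,0,0]]
    - [35,[0,0,0.02],[0,0,0]]
    - [45,[0,0,0.02],[0,0,0]]
    - [45,[0,0,0.02],[0,0,0]]
    - [45,[0,0,-0.3],[0,0,0]]
    - [45,[0,0,-0.7],[0,0,0]]
    - [45,[0,0,-0.9],[0,0,0]]
    - [45,[0,0,-0.9],[0,0,0]]

```text
clock: 7.92
position: [500.1, 69.8, 108.7]
ee_rot: [1.0, 0.004, 0.002, -0.001]
contact_force: [-0.6, -0.7, -0.1]
gripper_width: 45.1
grasp_force: 0.0
```

Emit:
jog_arm:
  plan:
    - [60,[-0.1,-0.5,0],[0,0,0]]
    - [60,[-0.2,-1,0],[0,0,0]]
    - [60,[-0.2,-1,0],[0,0,0]]

```text
clock: 8.3
position: [477.4, 171.5, 106.0]
ee_rot: [1.0, 0.006, -0.001, 0.0]
contact_force: [-0.6, -0.6, -0.6]
gripper_width: 60.0
grasp_force: 0.0
```

Emit:
jog_arm:
  plan:
    - [60,[-0.1,-0.5,0],[0,0,0]]
    - [60,[-0.2,-1,0],[0,0,0]]
    - [60,[-0.2,-1,0],[0,0,0]]

```text
clock: 8.68
position: [456.8, 270.9, 106.0]
ee_rot: [1.0, 0.006, -0.001, 0.0]
contact_force: [0.2, -0.1, 0.1]
gripper_width: 60.3
grasp_force: 0.0
```

Emit:
jog_arm:
  plan:
    - [60,[-0.1,-0.5,0],[0,0,0]]
    - [60,[-0.15,-1,0.4],[0,0,0]]
    - [60,[-0.15,-1,0.4],[0,0,0]]
    - [60,[-0.15,-1,0.4],[0,0,0]]

```text
clock: 9.18
position: [441.4, 367.4, 66.2]
ee_rot: [1.0, 0.004, -0.001, 0.001]
contact_force: [0.5, -0.8, 0.0]
gripper_width: 59.9
grasp_force: 0.0
```

```bash
python3 - <<'E'
from h import *
print(Tool().round(3)[:3,3],delta([443.1,378.6,2.0],np.pi/2))
d=wrist("w4");i=d["img"].astype(int);r,g,b=i[...,0],i[...,1],i[...,2]
ng=(~((g>r+25)&(g>b+15))).astype(np.uint8)
m=ng.copy();c,s,a,p=axis(d,(200,0,310,215),m,5);print(c,s,a)
for x in np.arange(p[:,0].min(),p[:,0].max()+1,12): q=p[abs(p[:,0]-x)<3];print(x.round(0),q[:,1].min().round(1),q[:,1].max().round(1),end=" | ")
E
```

```text
[441.42  367.402  66.198] (array([ 0.019, -0.113,  0.642]), np.float64(0.007))
[475.7 379.8] [28.2 87.5] -1.68
432.0 374.1 383.5 | 444.0 374.1 383.3 | 456.0 374.1 383.9 | 468.0 374.1 383.7 | 480.0 374.0 383.6 | 492.0 370.4 386.9 | 504.0 364.9 393.1 | 516.0 367.0 390.7 |
```

Emit:
jog_arm:
  plan:
    - [50,[0.02,-0.115,0.3],[0,0,0]]
    - [40,[0.02,-0.115,0.5],[0,0,0]]
    - [30,[0.02,-0.115,0.6],[0,0,0]]
    - [25,[0.02,-0.115,0.63],[0,0,0]]
    - [20,[0.02,-0.115,0.635],[0,0,0]]
    - [0,[0.02,-0.115,0.635],[0,0,0]]
    - [0,[0.02,-0.115,0.635],[0,0,0]]
    - [0,[0.02,-0.115,0.635],[0,0,0]]
    - [0,[0.02,-0.115,0.635],[0,0,0]]

```text
clock: 10.35
position: [443.9, 380.8, 4.8]
ee_rot: [1.0, 0.004, 0.001, -0.0]
contact_force: [-0.8, -2.2, 7.4]
gripper_width: 6.0
grasp_force: 59.7
```

Emit:
jog_arm:
  plan:
    - [0,[0,0,-0.2],[0,0,0]]
    - [0,[0,0,-0.6],[0,0,0]]
    - [0,[0,0,-0.6],[0,0,0]]
    - [0,[0,0,-0.6],[0,0,0]]

```text
clock: 10.85
position: [442.9, 380.1, 63.2]
ee_rot: [1.0, 0.004, -0.001, 0.0]
contact_force: [-0.2, 0.7, -0.5]
gripper_width: 5.3
grasp_force: 58.7
```

```bash
python3 - <<'E'
from h import *
s=read_state();print(Tool().round(3)[:3,3],s["gripper_width"],s["grasp_force"],s["contact_force"])
wrist("w5")
E
```

```text
[442.881 380.063  63.205] 5.318803477100058 58.69900485500693 [-0.1747172   0.67651727 -0.51675196]
```

View pics/w5.png

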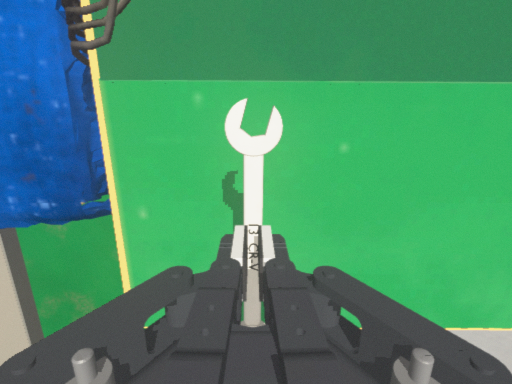

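The spanner is held with the shank at column 253 and the jaw at (253,128). Checking pitch and height from depth.

```bash
python3 - <<'E'
from h import *
d=np.load("w5.npz");K,X=d["intrinsics"],d["extrinsics"]
for u,v in((253,148),(253,160),(253,175),(253,190),(253,205),(253,215),(233,128),(274,128)):
    r=np.median(d["range_z"][v-1:v+2,u-1:u+2]);q=X[:3,:3]@(np.array([(u-K[0,2])/280,(v-K[1,2])/280,1])*r)+X[:3,3];print(v,q.round(1))
for uv in((243,98),(277,107),(250,326)): print(cast(uv,K,X,63).round(1))
E
```

```text
148 [495.  380.5  63.7]
160 [488.7 380.5  63.1]
175 [480.8 380.4  63.2]
190 [472.5 380.3  62.9]
205 [464.2 380.3  63.5]
215 [458.3 380.2  63.1]
128 [504.9 390.5  63.6]
128 [505.  370.2  63.3]
[[519.1 385.6  63. ]]
[[515. 369.  63.]]
[[383.5 381.5  63. ]]
```

Level and held. Carry it to the spanner bay.

Emit:
jog_arm:
  plan:
    - [0,[0.1,0.5,0],[0,0,0]]
    - [0,[0.2,1,0],[0,0,0]]
    - [0,[0.2,1,0],[0,0,0]]

```text
clock: 11.28
position: [463.3, 276.7, 62.2]
ee_rot: [1.0, 0.002, -0.002, 0.002]
contact_force: [-0.2, 0.7, -0.5]
gripper_width: 6.2
grasp_force: 58.8
```

Emit:
jog_arm:
  plan:
    - [0,[0.1,0.5,0],[0,0,0]]
    - [0,[0.2,1,0],[0,0,0]]
    - [0,[0.2,1,0],[0,0,0]]

```text
clock: 11.65
position: [484.6, 178.2, 62.7]
ee_rot: [1.0, 0.002, -0.001, 0.001]
contact_force: [-0.0, 0.8, -1.4]
gripper_width: 5.8
grasp_force: 58.8
```

Emit:
jog_arm:
  plan:
    - [0,[0.1,0.3,0],[0,0,0]]
    - [0,[0.14,0.52,0],[0,0,0]]
    - [0,[0.14,0.52,0],[0,0,0]]
    - [0,[0.14,0.52,0],[0,0,0]]

```text
clock: 12.15
position: [499.7, 129.9, 63.5]
ee_rot: [1.0, 0.005, -0.0, 0.0]
contact_force: [0.7, 0.5, -0.0]
gripper_width: 5.8
grasp_force: 58.9
```

```bash
python3 - <<'E'
from h import *
s=read_state();print(Tool().round(3)[:3],s["gripper_width"])
wrist("w6")
E
```

```text
[[ 1.00000e+00  1.00000e-02 -0.00000e+00  4.99734e+02]
 [ 1.00000e-02 -1.00000e+00 -0.00000e+00  1.29944e+02]
 [-0.00000e+00  0.00000e+00 -1.00000e+00  6.34830e+01]] 5.838755392350825
```

View pics/w6.png

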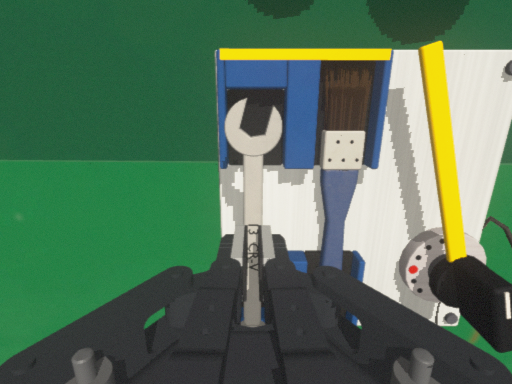

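The brush lies in its bay at columns 322-378. The spanner is over its own bay, with jaw columns 225-283 against bay edges of about 228-286. Checking this in world coordinates.

```bash
python3 - <<'E'
from h import *
d=np.load("w6.npz");K,X=d["intrinsics"],d["extrinsics"]
print("bay",cast([(228,140),(286,140),(256,87)],K,X,24).round(1))
print("sp",cast([(225,125),(283,125),(243,96),(253,160),(253,215),(250,326)],K,X,63).round(1))
print("brush",cast([(322,135),(365,135),(346,66)],K,X,20).round(1),"wall",cast([(320,100),(374,100),(346,61)],K,X,24).round(1))
E
```

```text
bay [[550.6 146.5  24. ]
 [551.  109.2  24. ]
 [582.9 128.9  24. ]]
sp [[563.1 144.5  63. ]
 [563.3 115.7  63. ]
 [576.9 135.6  63. ]
 [545.5 130.4  63. ]
 [515.  130.1  63. ]
 [440.1 131.2  63. ]]
brush [[553.9  85.3  20. ]
 [554.2  57.1  20. ]
 [595.7  74.   20. ]] wall [[575.7  89.2  24. ]
 [576.   55.9  24. ]
 [598.   75.5  24. ]]
```

Emit:
jog_arm:
  plan:
    - [0,[-0.015,0.02,0.2],[0,0,0]]
    - [0,[-0.015,0.02,0.4],[0,0,0]]
    - [0,[-0.015,0.02,0.45],[0,0,0]]
    - [0,[-0.015,0.02,0.47],[0,0,0]]
    - [0,[-0.015,0.02,0.475],[0,0,0]]
    - [0,[-0.015,0.02,0.475],[0,0,0]]

```text
clock: 12.95
position: [498.5, 127.2, 16.9]
ee_rot: [1.0, 0.004, 0.001, -0.0]
contact_force: [0.3, 0.1, -0.9]
gripper_width: 5.9
grasp_force: 58.9
```

Emit:
jog_arm:
  plan:
    - [0,[0,0,0.02],[0,0,0]]
    - [15,[0,0,0.02],[0,0,0]]
    - [25,[0,0,0.02],[0,0,0]]
    - [35,[0,0,0.02],[0,0,0]]
    - [35,[0,0,0.02],[0,0,0]]
    - [35,[0,0,-0.3],[0,0,0]]
    - [35,[0,0,-0.7],[0,0,0]]
    - [35,[0,0,-1],[0,0,0]]
    - [35,[0,0,-1],[0,0,0]]

```text
clock: 14.08
position: [499.6, 127.7, 118.7]
ee_rot: [1.0, 0.004, 0.003, -0.001]
contact_force: [-0.8, -0.5, -0.6]
gripper_width: 34.8
grasp_force: 0.0
```

Emit:
jog_arm:
  plan:
    - [60,[-0.25,0.4,-0.1],[0,0,0]]
    - [60,[-0.35,0.7,-0.3],[0,0,0]]
    - [60,[-0.35,0.7,-0.3],[0,0,0]]
    - [60,[-0.35,0.7,-0.3],[0,0,0]]

```text
clock: 14.58
position: [463.6, 56.7, 145.5]
ee_rot: [1.0, 0.004, -0.001, 0.0]
contact_force: [0.6, -0.4, 0.7]
gripper_width: 60.0
grasp_force: 0.0
```

```bash
python3 - <<'E'
from h import *
s=read_state();print(Tool().round(3)[:3],s["joints"].round(2))
d=wrist("w7")
t=np.load("top0.npz");K,X=t["intrinsics"],t["extrinsics"]
v,u=np.mgrid[0:384,0:512];r=t["range_z"];P=np.stack([(u-K[0,2])/K[0,0]*r,(v-K[1,2])/K[1,1]*r,r],-1)@X[:3,:3].T+X[:3,3]
m=(P[...,2]>200)&(P[...,0]>300)&(P[...,1]<0)&(P[...,1]>-500)&(P[...,2]<330);q=P[m];print("cab",np.percentile(q,[1,99],axis=0).round(0))
E
```

```text
[[ 1.00000e+00  8.00000e-03 -1.00000e-03  4.63594e+02]
 [ 8.00000e-03 -1.00000e+00 -0.00000e+00  5.67390e+01]
 [-1.00000e-03  0.00000e+00 -1.00000e+00  1.45478e+02]] [ 0.47  0.21 -0.49 -0.   -0.88  1.11]
cab [[ 492. -442.  222.]
 [ 774.  -17.  328.]]
```

View pics/w7.png

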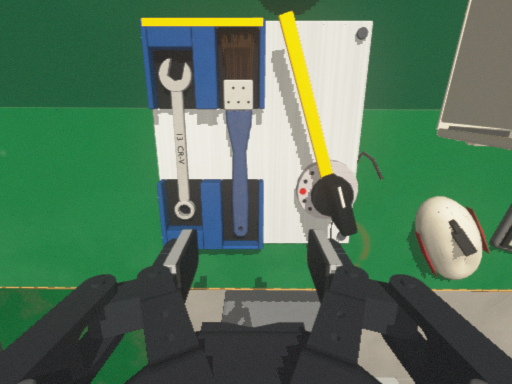

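Both tools lie in their bays: spanner at (180,140), brush at (239,130). Bar and arm at 18.4°, and the axis checks out at (453.6, -18). Moving over the dial.

Emit:
jog_arm:
  plan:
    - [60,[-0.05,0.4,0],[0,0,-0.1]]
    - [60,[-0.105,0.745,0.2],[0,0,-0.2]]
    - [60,[-0.105,0.745,0.3],[0,0,-0.3]]
    - [60,[-0.105,0.745,0.3],[0,0,-0.3]]
    - [60,[-0.105,0.745,0.3],[0,0,-0.3]]

```text
clock: 15.25
position: [454.4, -17.3, 116.2]
ee_rot: [0.987, 0.16, -0.0, 0.0]
contact_force: [0.3, -0.9, 0.7]
gripper_width: 60.2
grasp_force: 0.0
```

```bash
python3 - <<'E'
from h import *
s=read_state();print(Tool().round(3)[:3],s["joints"].round(2),delta([453.6,-18,46],np.radians(108.4)))
E
```

```text
[[ 9.49000e-01  3.17000e-01 -0.00000e+00  4.54389e+02]
 [ 3.17000e-01 -9.49000e-01 -0.00000e+00 -1.73320e+01]
 [-0.00000e+00  0.00000e+00 -1.00000e+00  1.16221e+02]] [ 0.32  0.23 -0.56  0.   -0.79  1.57] (array([-0.01 ,  0.004,  0.702]), np.float64(0.001))
```

Emit:
jog_arm:
  plan:
    - [60,[-0.01,0,0.3],[0,0,0]]
    - [60,[-0.01,0,0.6],[0,0,0]]
    - [50,[-0.01,0,0.7],[0,0,0]]
    - [30,[-0.01,0,0.7],[0,0,0]]
    - [5,[-0.01,0,0.7],[0,0,0]]
    - [5,[-0.01,0,0.7],[0,0,0]]
    - [5,[-0.01,0,0.7],[0,0,0]]
    - [5,[-0.01,0,0.7],[0,0,0]]

```text
clock: 16.25
position: [454.2, -18.7, 47.6]
ee_rot: [0.987, 0.161, 0.002, 0.0]
contact_force: [1.1, -5.4, -0.3]
gripper_width: 12.6
grasp_force: 61.2
```

Gripped. Turn slowly to short of the third click, then look.

Emit:
jog_arm:
  plan:
    - [5,[0,0,0],[0,0,-0.1]]
    - [5,[0,0,0],[0,0,-0.2]]
    - [5,[0,0,0],[0,0,-0.3]]
    - [5,[0,0,0],[0,0,-0.4]]
    - [5,[0,0,0],[0,0,-0.5]]
    - [5,[0,0,0],[0,0,-0.6]]
    - [5,[0,0,0],[0,0,-0.7]]
    - [5,[0,0,0],[0,0,-0.8]]
    - [5,[0,0,0],[0,0,-0.9]]
    - [5,[0,0,0],[0,0,-0.9]]

```text
clock: 17.5
position: [453.2, -17.9, 47.6]
ee_rot: [0.807, 0.591, 0.001, 0.0]
contact_force: [-3.8, 3.5, 6.0]
gripper_width: 12.9
grasp_force: 62.1
```

Emit:
jog_arm:
  plan:
    - [5,[0,0,0],[0,0,-0.1]]
    - [5,[0,0,0],[0,0,-0.2]]
    - [5,[0,0,0],[0,0,-0.27]]
    - [5,[0,0,0],[0,0,-0.3]]
    - [5,[0,0,0],[0,0,-0.3]]
    - [5,[0,0,0],[0,0,-0.3]]

```text
clock: 18.25
position: [452.7, -17.9, 47.5]
ee_rot: [0.705, 0.709, 0.0, -0.0]
contact_force: [-4.1, 4.5, 8.1]
gripper_width: 13.0
grasp_force: 62.5
```

```bash
python3 - <<'E'
from h import *
s=read_state();T=Tool();print(T.round(3)[:3],s["joints"].round(2),s["contact_force"].round(1),s["wrist_torque"].round(3),"yaw",np.degrees(np.arctan2(T[1,0],T[0,0])))
d=wrist("w8");K,X=d["intrinsics"],d["extrinsics"];i=d["img"].astype(int)
ye=((i[...,0]>140)&(i[...,1]>110)&(i[...,2]<90)).astype(np.uint8)
n,l,st,_=cv2.connectedComponentsWithStats(ye)
for k in range(1,n):
    if st[k,4]>150:
        v,u=np.nonzero(l==k);p=cast(np.c_[u,v],K,X,35)[:,:2];c,(w,h),a=cv2.minAreaRect(p.astype(np.float32))
        f=cv2.fitLine(p.astype(np.float32),cv2.DIST_L2,0,.01,.01).ravel();print(st[k],np.round(c,1),round(w,1),round(h,1),"angle",np.degrees(np.arctan2(f[1],f[0])))
E
```

```text
[[-6.00000e-03  1.00000e+00  0.00000e+00  4.52717e+02]
 [ 1.00000e+00  6.00000e-03  1.00000e-03 -1.78560e+01]
 [ 1.00000e-03  0.00000e+00 -1.00000e+00  4.75280e+01]] [ 0.32  0.34 -0.64 -0.   -0.6   2.83] [-4.1  4.5  8.1] [ 1.343  1.478 -0.115] yaw 90.3619994331734
[ 241    0   24  200 4361] [452.4  53.2] 11.9 100.8 angle -89.71531
[ 55 127  21  88 194] [346.6  18. ] 1.8 50.6 angle -89.682884
```

View pics/w8.png

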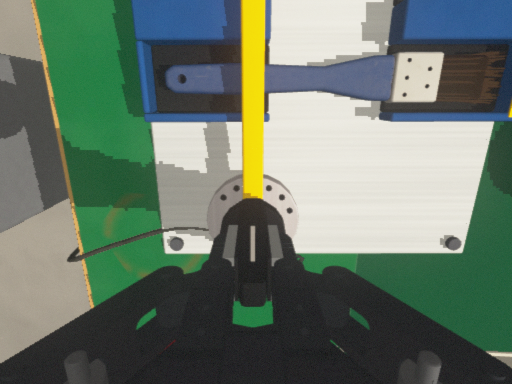

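The arm lies square across the bays at 90.3°, which is the third click. The brush is flat in its bay beneath it, and the spanner was seen seated beforehand. Handing in.

```bash
python3 -c "
from bench import *;print(job_done())"
```

```text
the job is handed in; nothing more can be done
None
```

I handed the job in with the brush and spanner in their bays, bristles and jaw towards the yellow stripe, and the gripper holding the dial at the third click. Its yellow arm measured 90.3°, square across the bays; the spanner's bay was out of frame in that last view.

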